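# Clear the tablet tub's lid, then lift it off level

### The job

Broken bits of washing tablet lie on the lid of the storage tub: take the scraper block and sweep all of them off the lid onto the worktop, touching them only with the scraper and leaving the lid on. Set the scraper down on the worktop, then take the lid by its handle, lift it straight up and keep it level and still over the tub, about 10 cm above the rim, with no bits having got into the tub. Finish while holding the lid there; do not put it down, and leave the brush, jar and cup alone.

Things in the scene. Friction and masses are not known exactly. Their poses are not given: they have to be found in the camera images.
- tub: white plastic storage tub, open-topped box 170 (own x) x 250 (own y) x 80 mm high, fixed to the worktop, walls 5 mm. Origin: centre of its underside, on the worktop; z up; its yaw is within 0.35 rad of the robot's x axis
- lid: grey plastic lid on the tub's rim, plate 176 (own x) x 256 (own y) x 8 mm, about 0.35 kg, axes parallel to the tub's; a plug 10 mm deep under it sits in the tub with 3 mm play: it cannot slide off and is lifted straight up. Origin: centre of the plate's underside, 80 mm above the worktop; the upper face is 8 mm higher. Balanced about the handle's middle
- lid_handle (a point): middle of the black bar handle on the lid: bar 90 mm long along the lid's x, 18 mm wide, 16 mm high, on two posts at its ends; this point is 46 mm above the lid's origin, 38 mm above the lid's upper face; the bar's top is 8 mm above it
- scraper: scraper block standing on the worktop at the robot's left or right: dark rubber foot 28 (own x) x 84 (own y) x 30 mm high, and on it a wooden grip 20 (own x) x 50 (own y) mm rising to 76 mm; about 0.15 kg. Origin: centre of its underside; push with the wide faces, along its x
- scraper_grip (a point): middle of the scraper's wooden grip, 55 mm above its underside; pinch across the 20 mm (own x)
- chip0: broken piece of a white washing tablet, about 24 x 20 mm and 14 mm high, 12 g; loose on the lid at the start, its whole outline 35 to 105 mm to the left or right of the handle's line (along the lid's y), two pieces on each side. Origin: centre of its underside
- chip1: broken piece of a white washing tablet, about 24 x 20 mm and 14 mm high, 12 g; loose on the lid at the start, its whole outline 35 to 105 mm to the left or right of the handle's line (along the lid's y), two pieces on each side. Origin: centre of its underside
- chip2: broken piece of a white washing tablet, about 24 x 20 mm and 14 mm high, 12 g; loose on the lid at the start, its whole outline 35 to 105 mm to the left or right of the handle's line (along the lid's y), two pieces on each side. Origin: centre of its underside
- chip3: broken piece of a white washing tablet, about 24 x 20 mm and 14 mm high, 12 g; loose on the lid at the start, its whole outline 35 to 105 mm to the left or right of the handle's line (along the lid's y), two pieces on each side. Origin: centre of its underside
- brush: wooden laundry brush lying bristles down, 50 x 130 x 40 mm, on the other side of the tub from the scraper. Origin: centre of its underside; a bystander to leave where it stands
- jar: glass jar with a steel cap, 72 mm across, 100 mm high. Origin: centre of its underside; a bystander to leave where it stands
- cup: white measuring cup, 76 mm across, 80 mm high. Origin: centre of its underside; a bystander to leave where it stands
There are look-alikes about, which are no part of the job. Of the things that look like the scraper, take the one that is farthest to the robot's left at the start.

How it is judged:
On the way, in this order (a step that is already met when the one before it is completed fails the run):
1. the scraper has been taken up in the fingers (height (world z) of scraper above 0.03 m and contact force between the fingers and scraper above 1 N), for 0.2 s.
2. all the bits are off the lid, and the lid still sits on the tub (z of each of chip0, chip1, chip2, chip3 in the frame of tub below 0.06 m and z of lid in the frame of tub below 0.086 m), for 0.2 s.
At the end, for the whole second after the job is handed in: the lid is held by the fingers alone 50 to 170 mm above its seat, within 50 mm of the tub's centre, tilted less than 0.1 rad and still; the scraper lies or stands at rest on the worktop, let go and not leaning on the tub; all four bits are down on the worktop outside the tub (z of lid in the frame of tub between 0.13 and 0.25 m and horizontal distance between lid and tub below 0.05 m and angle between lid's own z axis and vertical below 0.1 rad and linear speed of each of lid, scraper below 0.03 m/s and angular speed of lid below 0.15 rad/s and contact force between the fingers and lid above 1 N and contact force between lid and tub below 0.1 N and contact force between each of lid, the arm and scraper below 0.1 N and height (world z) of scraper between -0.02 and 0.05 m and contact force between scraper and tub below 0.5 N and height (world z) of chip0 between -0.02 and 0.05 m and height (world z) of chip1 between -0.02 and 0.05 m and height (world z) of chip2 between -0.02 and 0.05 m and height (world z) of chip3 between -0.02 and 0.05 m); the arm keeps its last pose, push and grip.
It fails at once if a bit of tablet is touched by the arm or fingers (contact force between any of the fingers, the arm and chip0 above 0.3 N or contact force between any of the fingers, the arm and chip1 above 0.3 N or contact force between any of the fingers, the arm and chip2 above 0.3 N or contact force between any of the fingers, the arm and chip3 above 0.3 N).
It fails at once if the lid is lifted with a bit still on it (z of lid in the frame of tub above 0.1 m and ((z of chip0 in the frame of lid above 0 m and horizontal distance between chip0 and lid below 0.16 m) or (z of chip1 in the frame of lid above 0 m and horizontal distance between chip1 and lid below 0.16 m) or (z of chip2 in the frame of lid above 0 m and horizontal distance between chip2 and lid below 0.16 m) or (z of chip3 in the frame of lid above 0 m and horizontal distance between chip3 and lid below 0.16 m))).
It fails at once if a bit of tablet is in the tub ((x of chip0 in the frame of tub between -0.082 and 0.082 m and y of chip0 in the frame of tub between -0.122 and 0.122 m and z of chip0 in the frame of tub below 0.075 m) or (x of chip1 in the frame of tub between -0.082 and 0.082 m and y of chip1 in the frame of tub between -0.122 and 0.122 m and z of chip1 in the frame of tub below 0.075 m) or (x of chip2 in the frame of tub between -0.082 and 0.082 m and y of chip2 in the frame of tub between -0.122 and 0.122 m and z of chip2 in the frame of tub below 0.075 m) or (x of chip3 in the frame of tub between -0.082 and 0.082 m and y of chip3 in the frame of tub between -0.122 and 0.122 m and z of chip3 in the frame of tub below 0.075 m)).
It fails at once if the lid is tipped by more than 0.3 rad (angle between lid's own z axis and vertical above 0.3 rad).
It fails at once if the brush, jar or cup is shifted by more than 30 mm or tipped (distance of any of brush, jar, cup from where it was at the start of the episode above 0.03 m or angle between any of brush, jar, cup's own z axis and vertical above 0.3 rad).
It also fails if it takes over 72 s, if anything falls off the work surface, if the arm or the gripper's body presses on something with over 40 N, if the wrist force passes 120 N, or if a joint passes its speed limit or range.

### The arm

A 7-joint arm with a two-finger parallel gripper is mounted at the origin on the work surface. World frame = base frame: x ahead of the robot, y to its left, z up, the work surface at z = 0. Lengths are in m, angles in rad, forces in N, time in s.
With the tool pointing down it reaches from about 0.425 to 0.875 m from the base axis. Payload 4.7 kg.
Tool frame: the origin (TCP) lies midway between the tips of the shut fingers; the grasp point (between the pads) lies arm.tcp_to_grasp behind it (arm.tcp_to_grasp is the distance from the TCP to the grasp point, in m); z points along the fingers, y is the line along which they close (so a half turn about z gives the same grasp; the last joint's range is limited). The gripper opens to 87 mm and grips with 3 to 60 N. Pads are 19 mm wide; open, the fingers measure 117 mm over their backs; the gripper's body (75 mm by 190 mm) begins 51 mm behind the grasp point.
Start: joints at [-1.271, 0.321, -0.07, 1.45, 0.023, 1.371, -0.057], TCP at [0.183, 0.624, 0.223] pointing down, gripper open.
Joint ranges: [-2.86, 2.86], [-0.3, 2.09], [-1.38, 1.24], [0.06, 2.45], [-1.56, 4.7], [0.09, 2.05], [-2.69, 2.69]. Speed limits (rad/s): [2.57, 2.57, 3.14, 3.14, 3.14, 3.14, 3.14].

### API

Orientations are given as [roll, pitch, yaw] about the fixed x, y, z axes, in that order (R = Rz(yaw) Ry(pitch) Rx(roll)).
In Python, from bench import arm gives the robot as it stands. Calls block until the motion is done:
- arm.move_to(position, orientation): joint-space move of the TCP to a pose.
- arm.move_linear(position, rot=None, speed=0.15): straight line of the TCP; rot=None keeps the orientation; speed is the mean speed in m/s.
- arm.move_joints(angles): joint-space move.
- arm.gripper_open() and arm.close_gripper(newtons=None): open the fingers fully, or close them until they stop; newtons is the grip in N (None keeps the last).
- arm.wait(seconds).
- arm.solve_ik(position, orientation): joint angles nearest the present ones, or None.
- arm.state(): the state.
- arm.camera(name): name is "side" or "top" or "wrist"; returns a dict with "pixels" (420x560x3 uint8, blue, green, red), "depth" (420x560 float32, m along the optical axis (not along the pixel's ray), 0 where there is no reading), "fx", "fy", "cx", "cy" (pixels), "R" (3x3) and "t" (3): a world point X has camera coordinates R X + t; the wrist camera has in their place "hand_eye" (4x4, takes a point from camera to tool coordinates, whose origin is the TCP and whose axes are the flange's). Camera axes: x right, y down, z forward; pixel columns grow to the right and rows downward; lengths in m; the calibration is good to about 2 mm. The wrist camera is an equidistant fisheye: a pixel r from the principal point sees the ray r / f radians off the axis. A picture is of the moment at which its call begins: read the wrist's pose just before it.
A pose or a line that the arm cannot do raises arm.IKError and nothing moves.
- arm.finish_job(): hands the job in; it is judged then, once.
The state is a dict: "clock": time; "joints": joint angles; "dq": joint speeds; "tau": joint torques, N m; "ee_pos": TCP position; "eef_rot": TCP orientation; "force": force on the tool from outside, world axes, zero at the start; "wrist_torque": the same for the moment, N m; "width": finger opening in m; "grip_force": force on a finger pad.
Only numpy, scipy, OpenCV 4.12 (cv2) and the standard library are available. Lean on these libraries where they do the work, as an engineer would, in place of code of your own. Each camera call takes 0.05 s, during which the arm holds its last target. There are 200 camera calls.

## Working session

There is one attempt and no reset: what is moved stays moved. The work goes in short steps, each a Python script; the robot and the scene stay as the last script left them, time stands still between calls to the robot, and variables do not carry over. Pictures are saved under pics/ and viewed, at most 10 in all, crops included, and the job is handed in when it is done.

```bash
ls; mkdir -p pics; python3 - <<'E'
from bench import arm
import cv2, numpy as np
print(arm.tcp_to_grasp, arm.state())
for n in ("top","side"):
    c=arm.camera(n); cv2.imwrite(f"pics/{n}0.png",c["pixels"]); np.savez(f"{n}0.npz",**c); print(n,c["fx"],c["cx"],c["cy"],c["R"],c["t"])
E
```

```text
pics
0.0187 {'clock': 0.0, 'joints': array([-1.27087812,  0.32182111, -0.0701054 ,  1.45169802,  0.02260247,
        1.37078237, -0.05690255]), 'dq': array([ 4.51651966e-04,  1.26143813e-03,  1.24950595e-05,  1.17595935e-03,
       -8.52685268e-04, -7.07104720e-04,  1.17197564e-03]), 'tau': array([-4.86637146e-05, -4.91283703e+01, -4.03833389e-01, -3.12528992e+01,
       -6.38776808e-02,  4.36285778e-02,  1.72926207e-04]), 'ee_pos': array([0.18314121, 0.6230818 , 0.22145134]), 'eef_rot': array([-3.13967359e+00,  9.47872678e-05,  2.85582317e+00]), 'force': array([-0.64892856,  0.31453087, -0.55195944]), 'wrist_torque': array([ 0.00155835,  0.05165809, -0.02812831]), 'grip_force': 0.0, 'width': 0.08694352572975977}
top 460.15487543338077 275.80974018696065 213.38710988416446 [[-0.02552804 -0.99965155 -0.00671576]
 [-0.98355359  0.0263174  -0.17868894]
 [ 0.17880342  0.00204373 -0.9838827 ]] [0.0151948  0.51996537 0.99380404]
side 439.8145914210565 282.0848399650438 203.1311938690382 [[ 0.79881937 -0.60139858  0.0144003 ]
 [-0.33987438 -0.47093731 -0.81406601]
 [ 0.49635978  0.6453974  -0.58059381]] [-0.40944811  0.26141588  0.82391983]
```

View pics/top0.png

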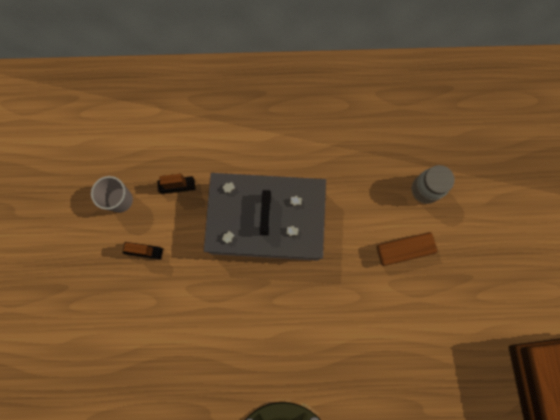

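View pics/side0.png

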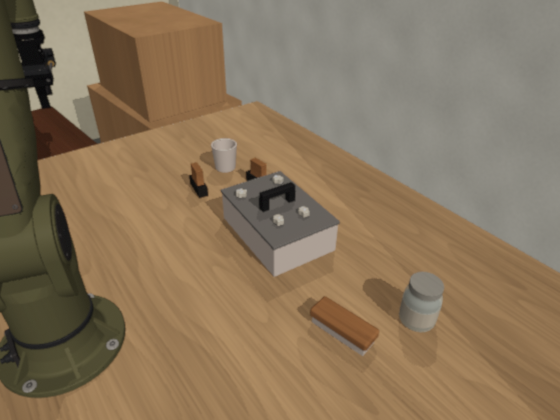

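The top view shows the lid in the centre (265,217) with chips at (228,188), (228,238), (296,201) and (292,231). The scraper-like blocks are at (142,250), which is the leftmost and so the target, and (177,184). The cup is at (110,195), the brush at (407,249) and the jar at (433,184).

```bash
cat > h.py <<'E'
import numpy as np, cv2
def cloud(c):
    d=c["depth"].astype(float); v,u=np.indices(d.shape)
    P=np.stack([(u-c["cx"])/c["fx"]*d,(v-c["cy"])/c["fy"]*d,d],-1)
    W=(P-c["t"])@c["R"]; W[d==0]=np.nan
    return W
def rect(xy):
    (c,s,_)=cv2.minAreaRect((xy*1000).astype(np.float32)); b=cv2.boxPoints((c,s,_))
    e=b[1]-b[0]; f=b[2]-b[1]; l=e if np.hypot(*e)>np.hypot(*f) else f
    a=np.arctan2(l[1],l[0]); a=(a+np.pi)%np.pi
    return np.round(c,1),np.round(s,1),round(float(a),3)   # long axis angle
def blobs(mask,W,mn=15):
    n,L=cv2.connectedComponents(mask.astype(np.uint8))
    for i in range(1,n):
        m=L==i
        if m.sum()>=mn: yield m,W[m]
E
python3 - <<'E'
from h import *
for n in("top","side"):
    c=np.load(n+"0.npz"); W=cloud(c); p=c["pixels"].astype(int)
    z=W[...,2]; R=(W[...,0]>.3)&(W[...,0]<.9)&(abs(W[...,1])<.5)
    print(n,"table z",np.nanmedian(z[R]))
    for nm,lo,hi in(("lid",.082,.094),("chips/up",.097,.106),("bar",.125,.145),("griptop",.070,.080),("foot",.024,.034)):
        for m,w in blobs(R&(z>lo)&(z<hi),W):
            print(nm,m.sum(),rect(w[:,:2]),np.round(np.median(w,0),3),p[m].mean(0).round())
    if n=="top":
        white=(p.min(-1)>110)&R&(z>.085)&(z<.11)
        for m,w in blobs(white,W,8): print("chip",m.sum(),rect(w[:,:2]),np.median(w,0).round(3))
E
```

```text
top table z 7.64827712995612e-05
lid 8574 (array([511.2,  25.2]), array([256.7, 176.8]), 1.485) [0.508 0.022 0.088] [54. 60. 65.]
lid 35 (array([ 569.1, -330.8]), array([48.1, 12.1]), 0.34) [ 0.565 -0.328  0.089] [44. 52. 57.]
chips/up 589 (array([ 577.5, -354.9]), array([60.5, 62.2]), 2.31) [ 0.577 -0.355  0.1  ] [73. 86. 94.]
chips/up 90 (array([571. , 103.3]), array([19.4, 24.5]), 2.244) [0.571 0.104 0.101] [102. 119. 125.]
chips/up 86 (array([537.3, -41.6]), array([23.9, 20. ]), 1.561) [ 0.537 -0.041  0.102] [110. 121. 125.]
chips/up 92 (array([472.5, -30.9]), array([19.6, 23.8]), 1.577) [ 0.472 -0.031  0.102] [109. 121. 125.]
chips/up 96 (array([462.5, 105.8]), array([22.1, 24.1]), 2.474) [0.462 0.106 0.101] [104. 121. 125.]
bar 373 (array([511. ,  24.9]), array([18. , 89.9]), 3.057) [0.509 0.025 0.133] [17. 20. 22.]
griptop 141 (array([ 570.5, -344.5]), array([68.4, 44.3]), 0.607) [ 0.558 -0.333  0.075] [60. 70. 75.]
griptop 204 (array([600.3, 235.7]), array([20.9, 49.5]), 1.689) [0.6   0.236 0.075] [19. 49. 90.]
griptop 140 (array([580.6, 381.2]), array([50.2, 74. ]), 2.297) [
[... 2784 characters left out ...]
riptop 264 (array([ 567.8, -364.3]), array([42.6, 69.5]), 2.063) [ 0.557 -0.374  0.075] [122. 132. 132.]
foot 58 (array([561.3, 353.1]), array([29.1, 63.1]), 2.52) [0.559 0.344 0.03 ] [129. 139. 151.]
foot 46 (array([589.2, 250. ]), array([53.9, 14.6]), 1.448) [0.59  0.253 0.031] [27. 34. 44.]
foot 105 (array([449.7, 308.4]), array([90.7, 28.9]), 1.412) [0.441 0.281 0.03 ] [25. 32. 41.]
foot 359 (array([453.4, -13.5]), array([141. , 298.8]), 2.093) [ 0.44  -0.095  0.029] [125. 135. 146.]
foot 143 (array([ 562.2, -366.2]), array([33.1, 71.9]), 2.018) [ 0.551 -0.372  0.029] [105. 119. 128.]
foot 231 (array([ 418.4, -304.4]), array([ 42.3, 134.8]), 2.104) [ 0.416 -0.31   0.029] [ 46.  70. 101.]
```

Positions agree between the two cameras and match the given sizes. The lid is at (0.512, 0.0245) with yaw -0.086, and the target scraper at (0.448, 0.309) with yaw about -0.168. I'll sweep along the lid's +x, once on each side of the handle. First I check IK, then pick up the scraper.

```bash
cat >> h.py <<'E'
pi=np.pi
YAW=-0.086; C=np.array([.5118,.0243])
def L(lx,ly): # lid frame -> world xy
    c,s=np.cos(YAW),np.sin(YAW); return C+np.array([c*lx-s*ly,s*lx+c*ly])
S=np.array([.448,.3095]); SY=1.403
E
python3 - <<'E'
from bench import arm
from h import *
for nm,xy,z,ys in(("pick",S,.038,(SY,SY-pi)),("s1",L(-.094,.08),.13,(1.485,1.485-pi)),("s1u",L(-.094,.08),.2,(1.485,1.485-pi)),("e1",L(.11,.08),.13,(1.485,1.485-pi)),("s2",L(-.07,-.062),.13,(1.485,1.485-pi)),("s2b",L(-.075,-.062),.2,(1.485,1.485-pi)),("e2",L(.11,-.062),.13,(1.485,1.485-pi)),("lid",L(0,0),.11,(YAW,YAW+pi)),("lidup",L(0,0),.22,(YAW,YAW+pi))):
    for y in ys:
        q=arm.solve_ik([*xy,z],[pi,0,y]); print(nm,xy.round(3),y, None if q is None else np.round(q,2))
E
```

```text
pick [0.448 0.31 ] 1.403 [-0.94  0.27  0.33  1.92 -0.11  0.96 -0.73]
pick [0.448 0.31 ] -1.738592653589793 [-0.66  0.27  0.01  1.91 -0.    0.96  2.32]
s1 [0.425 0.112] 1.485 [-0.78 -0.08  0.45  2.08  0.04  1.13 -0.44]
s1 [0.425 0.112] -1.656592653589793 [-1.4  -0.18  1.02  2.09  0.17  1.15  2.6 ]
s1u [0.425 0.112] 1.485 [-0.71 -0.14  0.36  1.98  0.05  1.29 -0.45]
s1u [0.425 0.112] -1.656592653589793 [-0.77 -0.14  0.41  1.99  0.06  1.29  2.68]
e1 [0.628 0.095] 1.485 [-0.62  0.38  0.54  1.62 -0.21  1.2  -0.12]
e1 [0.628 0.095] -1.656592653589793 [ 0.65  0.64 -1.18  1.58  0.61  1.34  2.45]
s2 [ 0.437 -0.031] 1.485 [-0.7  -0.11  0.69  2.09  0.08  1.14 -0.14]
s2 [ 0.437 -0.031] -1.656592653589793 None
s2b [ 0.432 -0.031] 1.485 [-0.17 -0.14  0.17  1.99  0.02  1.29 -0.1 ]
s2b [ 0.432 -0.031] -1.656592653589793 None
e2 [ 0.616 -0.047] 1.485 [-0.57  0.38  0.75  1.67 -0.28  1.2   0.16]
e2 [ 0.616 -0.047] -1.656592653589793 [ 0.9   0.6  -1.18  1.62  0.57  1.31  2.69]
lid [0.512 0.024] -0.086 [-0.7   0.13  0.65  1.95 -0.09  1.09 -1.68]
lid [0.512 0.024] 3.0555926535897933 [-0.67  0.13  0.61  1.95 -0.08  1.09  1.46]
lidup [0.512 0.024] -0.086 [-0.7   0.02  0.61  1.81 -0.01  1.32 -1.74]
lidup [0.512 0.024] 3.0555926535897933 [-0.57  0.02  0.48  1.81 -0.01  1.32  1.4 ]
```

```bash
python3 - <<'E'
from bench import arm
from h import *
arm.move_to([*S,.2],[pi,0,SY]); arm.move_linear([*S,.1]); arm.move_linear([*S,.039],speed=.08)
print(arm.state()["ee_pos"], arm.state()["eef_rot"])
arm.close_gripper(40); arm.wait(.2); s=arm.state(); print(s["width"],s["grip_force"],s["ee_pos"]); np.save("pick.npy",s["ee_pos"])
arm.move_linear([*S,.22]); arm.wait(.3); s=arm.state(); print(s["width"],s["grip_force"],s["force"],s["clock"])
c=arm.camera("side"); cv2.imwrite("pics/side1.png",c["pixels"])
E
```

```text
[0.44840348 0.30970773 0.03933165] [ 3.14106408e+00 -5.27195897e-04  1.40287227e+00]
0.01975281275042224 39.98304963199189 [0.44798138 0.30943533 0.03892175]
0.020112920693558804 39.9826889373071 [-0.50519498  0.53757406 -1.16352444] 6.3
```

View pics/side1.png

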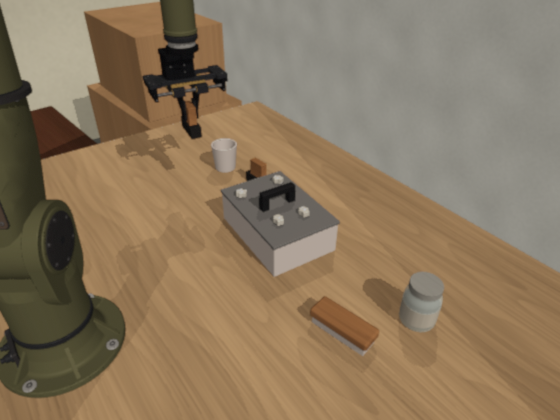

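The scraper hangs level in the fingers at (190,115) and the original spot is empty. Now the first sweep, on the +y side.

```bash
cat > sweep.py <<'E'
from bench import arm
from h import *
import sys
lx0,ly=float(sys.argv[1]),float(sys.argv[2]); z=np.load("pick.npy")[2]+.088+.002
arm.move_to([*L(lx0,ly),.215],[pi,0,1.485])
arm.move_linear([*L(lx0,ly),.16],speed=.12); arm.move_linear([*L(lx0,ly),z],speed=.06)
s=arm.state(); print(s["ee_pos"],z,s["force"])
arm.move_linear([*L(.108,ly),z],speed=.07)
s=arm.state(); print(s["ee_pos"],s["force"],s["width"])
arm.move_linear([*L(.108,ly),.22],speed=.12); print(arm.state()["clock"])
for n in("top","side"):
    c=arm.camera(n); cv2.imwrite(f"pics/{n}_{sys.argv[3]}.png",c["pixels"]); np.savez(f"{n}_{sys.argv[3]}.npz",**c)
E
python3 sweep.py -0.094 0.08 a
```

```text
[0.42503923 0.11205442 0.12886156] 0.12892175376963105 [ 0.50552167  0.57908601 -1.77466443]
[0.62611887 0.09482731 0.12896118] [-0.49104489  0.4926418  -1.24779224] 0.019646394300058986
12.3833
```

View pics/side_a.png

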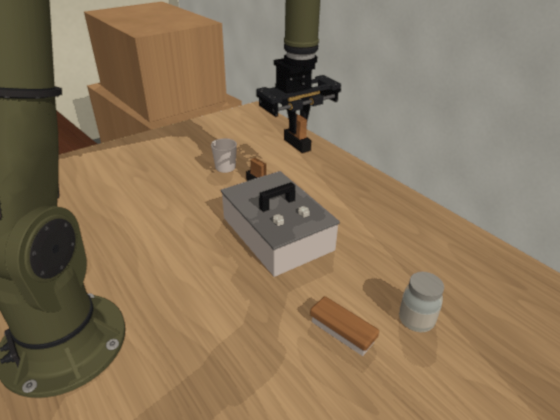

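Both +y chips are off the lid. The other two remain at (279,220) and (304,212), and the lid is still seated. Now the second sweep.

```bash
python3 sweep.py -0.074 -0.064 b; python3 - <<'E'
from h import *
c=np.load("top_b.npz"); W=cloud(c); p=c["pixels"].astype(int); z=W[...,2]
R=(W[...,0]>.3)&(W[...,0]<.95)&(abs(W[...,1])<.5)
for m,w in blobs(R&(z>.083)&(z<.093),W,300): print("lid",m.sum(),rect(w[:,:2]),np.median(w[:,2]))
for m,w in blobs(R&(z>.008)&(z<.02)&(p.min(-1)>85),W,8): print("chip",m.sum(),np.median(w,0).round(3))
E
```

```text
[ 0.43261986 -0.03314301  0.12889987] 0.12892175376963105 [ 0.50038978  0.53801399 -2.23068638]
[ 0.61372278 -0.04867623  0.1289569 ] [ 0.11324048 -0.01867839 -2.36533292] 0.01975275359255407
18.3417
lid 2655 (array([518.1, 110.9]), array([ 85.3, 176.6]), 3.046) 0.08779631191940533
chip 140 [0.652 0.107 0.013]
```

View pics/side_b.png

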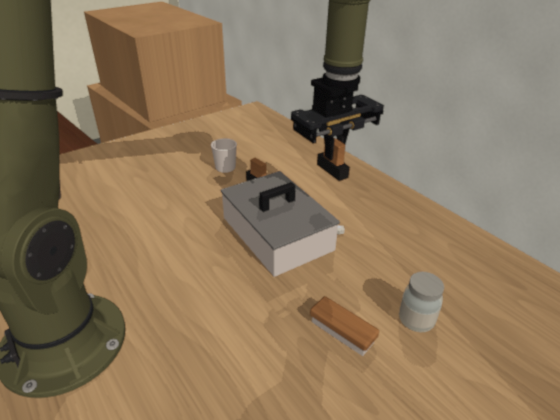

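View pics/top_b.png

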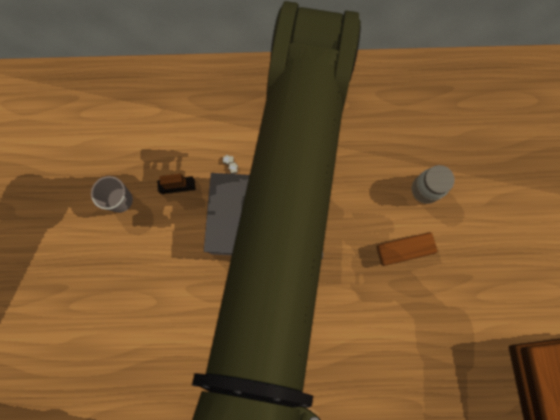

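The lid is clear. Two chips lie on the worktop at (228,160) and (233,168) in the top view, and one shows behind the tub at (340,230) in the side view. I'll put the scraper back where it stood, then check from above.

```bash
python3 - <<'E'
from bench import arm
from h import *
z=np.load("pick.npy")[2]
arm.move_to([*S,.2],[pi,0,SY]); arm.move_linear([*S,.08]); arm.move_linear([*S,z+.001],speed=.05)
print(arm.state()["force"]); arm.gripper_open(); arm.wait(.2); arm.move_linear([*S,.24])
c=arm.camera("top"); cv2.imwrite("pics/top_c.png",c["pixels"])
W=cloud(c); p=c["pixels"].astype(int); z=W[...,2]
R=(W[...,0]>.3)&(W[...,0]<.95)&(abs(W[...,1])<.5)
for m,w in blobs(R&(z>.083)&(z<.093),W,300): print("lid",m.sum(),rect(w[:,:2]),np.median(w[:,2]))
for m,w in blobs(R&(z>.125)&(z<.145),W,100): print("bar",m.sum(),rect(w[:,:2]),np.median(w[:,2]))
for m,w in blobs(R&(z>.008)&(z<.025)&(p.min(-1)>80),W,8): print("chip",m.sum(),np.median(w,0).round(3))
print(arm.state()["clock"])
E
```

```text
[-0.42895197 -0.04304895 -1.75077487]
lid 8909 (array([511.2,  25.1]), array([256.5, 176.7]), 1.486) 0.0877690194198173
bar 369 (array([510.7,  25. ]), array([18.2, 89.5]), 3.054) 0.13340923014971928
chip 136 [0.653 0.107 0.014]
chip 123 [ 0.628 -0.058  0.014]
24.8167
```

View pics/top_c.png

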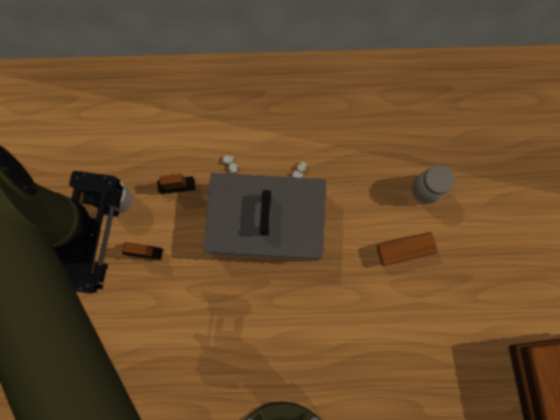

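All four chips are on the worktop, in pairs at (228,160)/(233,168) and (302,167)/(297,175). The scraper stands at (142,250) and the lid is still seated. Next I grasp the handle and lift.

```bash
python3 - <<'E'
from bench import arm
from h import *
H=np.array([.5113,.0243]); Y=YAW+pi
arm.move_to([*H,.24],[pi,0,Y]); arm.move_linear([*H,.17]); arm.move_linear([*H,.107],speed=.06)
arm.close_gripper(55); arm.wait(.3); s=arm.state(); print(s["ee_pos"],s["width"],s["grip_force"],s["force"])
arm.move_linear([*H,.14],speed=.04); arm.move_linear([*H,.207],speed=.06); arm.wait(.8)
s=arm.state(); print(s["ee_pos"],s["width"],s["grip_force"],s["force"],s["wrist_torque"],s["clock"])
c=arm.camera("side"); cv2.imwrite("pics/side_d.png",c["pixels"]); W=cloud(c); z=W[...,2]
R=(W[...,0]>.38)&(W[...,0]<.64)&(abs(W[...,1]-.025)<.14)&(z>.17)&(z<.205)
P=W[R]; P=P[abs(P[:,2]-np.median(P[:,2]))<.006]; A=np.c_[P[:,:2]-H,np.ones(len(P))]; print("plane",np.linalg.lstsq(A,P[:,2],rcond=None)[0],len(P))
E
```

```text
[0.51130289 0.02428497 0.10700695] 0.017190959072235616 54.99967943876982 [ 0.14179724 -0.61701182 -0.31903239]
[0.51129192 0.02428809 0.20699066] 0.017422384461042276 54.99858431518078 [ 0.54886734 -0.38471818 -3.03917192] [-0.01962977 -0.00033874 -0.03038091] 32.9667
plane [0.00294062 0.0027151  0.18909418] 4119
```

View pics/side_d.png

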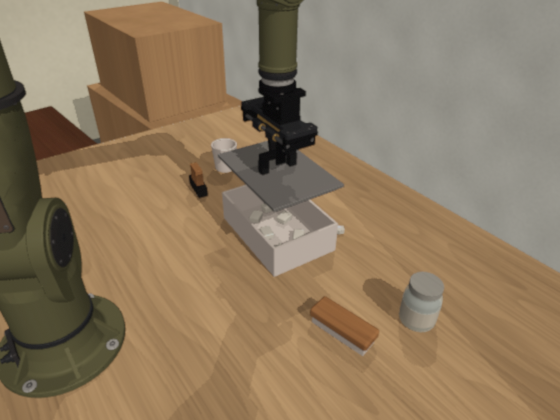

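The lid is level (tilt about 0.004 rad) with its top at z 0.189, held over the tub. The white things in the tub are its own contents, since all four bits were counted on the worktop before the lift.

```bash
python3 -c "
from bench import arm
print(arm.finish_job())"
```

```text
the job is handed in; nothing more can be done
None
```

I handed the job in with all four bits swept onto the worktop, the scraper standing where it started, and the lid held level and still about 10 cm above the tub's rim; the judge's verdict was not shown.

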